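# Pin a stack of blanks in the drilling fixture with the supply tripped

## Robot

A 7-joint arm with a two-finger parallel gripper is mounted at the origin on the work surface. World frame = base frame: x ahead of the robot, y to its left, z up, the work surface at z = 0. Lengths are in m, angles in rad, forces in N, time in s.
With the tool pointing down it reaches from about 0.4 to 0.85 m from the base axis. Payload 4.5 kg.
Tool frame: the origin (TCP) lies between the finger pads; the fingertips stand arm.finger_overhang ahead of it and the grasp point (between the pads) lies 6 mm ahead of it (arm.finger_overhang is the distance from the TCP to the fingertips, in m); z points along the fingers, y is the direction in which the jaws open and shut (so a half turn about z gives the same grasp; the last joint's range is limited). The gripper opens to 88 mm and grips with 3 to 60 N. Pads are 18 mm wide; open, the fingers measure 123 mm over their backs; the gripper's body (75 mm by 187 mm) begins 45 mm behind the grasp point.
Start: joints at [1.176, 0.689, -0.195, 1.565, 0.157, 0.902, -0.215], TCP at [0.26, -0.568, 0.264] pointing down, gripper open.
Joint ranges: [-3.01, 3.01], [-0.46, 2.08], [-1.47, 1.51], [0.13, 2.56], [-1, 4.14], [0.04, 2.09], [-2.66, 2.66]. Speed limits (rad/s): [2.57, 2.57, 3.14, 3.14, 3.14, 3.14, 3.14].

## Interface

Orientations are given as a unit quaternion [w, x, y, z].
In Python, from bench import arm, optics, nets gives the robot as it stands. The module is installed in compiled form; this text tells all that it offers. Calls block until the motion is done:
- arm.reach(position, orientation): joint-space move of the TCP to a pose.
- arm.move_linear(position, rotation=None, velocity=0.15, threshold=None): straight line of the TCP; rotation=None keeps the orientation; velocity is the mean speed in m/s. With threshold (N) it stops when the force on the tool has changed by that much, and returns True; else False.
- arm.set_joints(angles): joint-space move.
- arm.open_jaws() and arm.grasp(f_grip=None): open the fingers fully, or close them until they stop; f_grip is the grip in N (None keeps the last).
- arm.dwell(seconds).
- arm.ik(position, orientation): joint angles nearest the present ones, or None.
- optics.read_camera(name): name is "side" or "top"; returns a dict with "img" (384x512x3 uint8, blue, green, red), "range_z" (384x512 float32, m along the optical axis (not along the pixel's ray), 0 where there is no reading), "fovy" (degrees; the focal length in pixels is half the picture's height over the tangent of half this angle, whatever the lens; pixels are square), "cx", "cy" (the principal point, pixels), "rvec" (rotation vector, rad) and "tvec" (3), from world to camera coordinates, as OpenCV has them. Camera axes: x right, y down, z forward; pixel columns grow to the right and rows downward; lengths in m; the calibration is good to about 2 mm. A picture is of the moment at which its call begins.
A pose or a line that the arm cannot do raises arm.PlanningError and nothing moves.
- arm.close_job(): hands the job in, once; it reports no verdict.
Trained networks look in a picture, given as the dict that the camera call returned (one of the last four; its "shot" number tells which), for a name from the list of things; names that differ only in an ending like _2 or _b are one class to them, and where a whole thing is asked for, a point or a joint stands for the part that bears it (a point fixed in the world has none). Each returns a list of dicts, best first, with "confidence" (0 to 1); they miss things now and then, are a little off and sometimes report something else, mostly with a low value. They report only what shows in the picture. A call takes as long as a camera call. They do not tell look-alikes from the thing itself.
- nets.trace(picture, query): "pixels" (384x512 bool, what is visible of it) and "rect" ([left, top, right, bottom] in pixels, round what is visible of it).
- nets.spot_point(picture, query): "at" ([column, row] in pixels: a listed point, or the origin of a listed thing).
Readings, each from a call of its own:
- arm.get_clock(): time.
- arm.get_joints(): joint angles.
- arm.get_dq(): joint speeds.
- arm.get_joint_torque(): joint torques, N m.
- arm.get_tcp_pos(): TCP position.
- arm.get_eef_rot(): TCP orientation.
- arm.get_force(): force on the tool from outside, world axes, zero at the start.
- arm.get_ft_torque(): the same for the moment, N m.
- arm.get_grip_width(): opening from 0.0 (shut) to 1.0 (fully open).
Only numpy, scipy, OpenCV 4.12 (cv2) and the standard library are available. Lean on these libraries where they do the work, as an engineer would, in place of code of your own. Each camera call takes 0.05 s, during which the arm holds its last target.

## Task

Get the drilling fixture loaded with the power off: press the red test button on the bench breaker so that its lever drops by itself, then stack all the blank plates that are there flat on the blue fixture between its guide posts, holes over holes, and push both orange-handled pins through the stack and right down to the stop in the fixture. Only when both pins are home, lift the breaker's lever back up to on and let everything go; leave the other things on the bench where they are.

Things in the scene. Friction and masses are not known exactly. Their poses are not given: they have to be found in the camera images.
- blank1: bare steel (grey) flat plate (blank), 50 (its x) x 140 (its y) x 10 mm thick, 0.25-0.5 kg, lying flat; two 17 mm through holes on its long centre line at y = -50 and +50 mm; origin: centre of the underside, z up. Two to four blanks are present (None when absent).
- blank2: red painted flat plate (blank), 50 (its x) x 140 (its y) x 10 mm thick, 0.25-0.5 kg, lying flat; two 17 mm through holes on its long centre line at y = -50 and +50 mm; origin: centre of the underside, z up. Two to four blanks are present (None when absent).
- blank3: brass-coloured flat plate (blank), 50 (its x) x 140 (its y) x 10 mm thick, 0.25-0.5 kg, lying flat; two 17 mm through holes on its long centre line at y = -50 and +50 mm; origin: centre of the underside, z up. Two to four blanks are present (None when absent).
- blank4: pale aluminium-coloured flat plate (blank), 50 (its x) x 140 (its y) x 10 mm thick, 0.25-0.5 kg, lying flat; two 17 mm through holes on its long centre line at y = -50 and +50 mm; origin: centre of the underside, z up. Two to four blanks are present (None when absent).
- pin1: alignment pin, upright in the wooden stand: steel shaft 14 mm in diameter, 76 mm long, tapered over its lowest 16 mm to a 6 mm tip, then an orange round handle 26 mm in diameter and 44 mm tall; 120 mm in all, about 0.15 kg. Origin: the centre of the tip, z along the shaft to the handle. Pins are alike, either fits either hole.
- pin2: alignment pin, upright in the wooden stand: steel shaft 14 mm in diameter, 76 mm long, tapered over its lowest 16 mm to a 6 mm tip, then an orange round handle 26 mm in diameter and 44 mm tall; 120 mm in all, about 0.15 kg. Origin: the centre of the tip, z along the shaft to the handle. Pins are alike, either fits either hole.
- fixture: fixed drilling fixture: blue block 110 (x) x 190 (y) x 40 mm high, origin: centre of the underside. Six steel guide posts, 10 mm across, 40 tall, pointed tops, stand on it at x -33.5/+33.5, y -55/+55 mm and at x 0, y -78.5/+78.5 mm; blanks go down flat between them, long side along y, with 3.5 mm of play all round. Two vertical 16 mm holes at y -50/+50 mm.
- fixture_hole0 (a point): mouth of the fixture hole at y = -50 mm, on the block's top, 40 mm above the bench. A stiff plug in it, 10 mm below the top, is pushed down by the pin against about 5 N of friction, 20 mm to its stop, and stays there. A pin fully home has its tip 10 mm above the bench, the underside of its handle 86 mm.
- fixture_hole1 (a point): mouth of the fixture hole at y = +50 mm, on the block's top; the same in all else as fixture_hole0
- stand: wooden pin stand fixed to the bench, 60 (x) x 150 (y) x 45 mm high, two 17 mm through holes at y = -45 and +45 mm in which the pins stand on the bench; origin: centre of the underside
- breaker: grey bench supply breaker box fixed to the bench, 70 (x) x 170 (y) x 70 mm high, origin: centre of the underside. Its test button is on a black pedestal (40 mm across, 30 tall) at x 0, y -50 mm; its lever is at y +45 mm, pivoted on an axis parallel to the box's y at x 0, z 60 mm, and falls towards the box's +x.
- button_top (a point): centre of the top of the red test button, 32 mm in diameter, 114 mm above the bench when out; pressed straight down
- test_button (a joint): travel of the test button in m, 0 out, 0.008 fully in; sprung, about 2 N to start and 6 to 8 N fully in; fully in, it tips the lever over
- lever_knob (a point): centre of the yellow knob at the lever's end: a cylinder 20 mm in diameter and 30 mm wide, its axis along the box's y; 80 mm from the lever's pivot. Pinch it by its two flat ends, or push it from under
- supply_lever (a joint): angle of the lever in rad: 0 up (on), leaning 12 degrees past upright towards the box's -x and resting there by its weight; 1.26 dropped (off), leaning 60 degrees from upright towards the box's +x, the knob about 69 mm out from the pivot and 100 mm above the bench. Loose hinge: it falls either way from upright, about 1 N lifts it
- grease_tin: bystander, leave it: low green tin, 50 mm across, 30 high
- bearing_ring: bystander, leave it: dark steel bearing ring lying flat, 50 mm across, 18 high
- mug: bystander, leave it: white mug, 80 mm across, 90 high
Things that resemble listed ones, but are neither listed nor needed, are in the scene too. What is shaped like the pin2 but purple is not meant.

How it is judged:
By the outcome, as a careful person would: the job done as asked, in the order asked, and still so for the second after the job is handed in, with the robot touching nothing.
Of blank1, blank2, blank3, blank4 only 2 to 4 are there at a start; the rules pass over those that are not, and their reading is None.
At some moment in a run one of blank1, blank2, blank3, blank4 may be knocked a few centimetres aside while the robot is not near it.
Once in a run the grip may slacken for a moment while it holds something.
It also fails if it takes over 210 s, if anything falls off the work surface, if the arm or the gripper's body presses on something with over 40 N, if the wrist force passes 120 N, or if a joint passes its speed limit or range.

## Working session

There is one attempt and no reset: what is moved stays moved. The work goes in short steps, each a Python script; the robot and the scene stay as the last script left them, time stands still between calls to the robot, and variables do not carry over. Pictures are saved under pics/ and viewed, and the job is handed in when it is done.

```bash
mkdir -p pics; ls
cat > h.py <<'E'
import numpy as np, cv2
from bench import arm, optics, nets
def K(p):
    f=p["img"].shape[0]/2/np.tan(np.radians(p["fovy"])/2); return f,p["cx"],p["cy"]
def RT(p): return cv2.Rodrigues(np.array(p["rvec"],float))[0],np.array(p["tvec"],float).reshape(3)
def cloud(p):
    f,cx,cy=K(p);R,t=RT(p);z=p["range_z"].astype(float)
    v,u=np.mgrid[0:z.shape[0],0:z.shape[1]]
    c=np.stack([(u-cx)/f*z,(v-cy)/f*z,z],-1)
    w=(c-t)@R; w[z<=0]=np.nan; return w
def onplane(p,uv,h):
    f,cx,cy=K(p);R,t=RT(p)
    d=R.T@np.array([(uv[0]-cx)/f,(uv[1]-cy)/f,1]);o=-R.T@t
    return o+d*(h-o[2])/d[2]
def proj(p,w):
    f,cx,cy=K(p);R,t=RT(p);c=R@np.array(w,float)+t
    return np.array([c[0]/c[2]*f+cx,c[1]/c[2]*f+cy])
E
python3 - <<'E'
from h import *
for n in("top","side"):
    p=optics.read_camera(n); cv2.imwrite(f"pics/{n}0.png",p["img"])
    f,cx,cy=K(p);R,t=RT(p);print(n,f,cx,cy,-R.T@t,R.round(2).tolist())
    np.savez(f"{n}0.npz",**{k:v for k,v in p.items()})
    for q in["blank1","blank2","blank3","blank4","pin1","pin2","fixture","stand","breaker","grease_tin","bearing_ring","mug"]:
        r=nets.trace(p,q); print(q,[(round(d["confidence"],2),list(map(int,d["rect"]))) for d in r][:4])
    for q in["fixture_hole0","fixture_hole1","button_top","lever_knob"]:
        r=nets.spot_point(p,q); print(q,[(round(d["confidence"],2),np.round(d["at"],1).tolist()) for d in r][:4])
print(arm.finger_overhang,arm.get_eef_rot(),arm.get_clock(),arm.get_force())
E
```

```text
pics
top 381.4902567387104 255.35019859855228 188.90024662357752 [ 0.42527289 -0.01451906  0.94227296] [[-0.02, -1.0, -0.03], [-0.99, 0.02, -0.16], [0.16, 0.02, -0.99]]
blank1 [(0.81, [209, 118, 243, 175])]
blank2 [(0.81, [209, 118, 243, 175])]
blank3 [(0.81, [209, 118, 243, 175])]
blank4 [(0.81, [209, 118, 243, 175])]
pin1 [(0.8, [390, 234, 415, 245]), (0.69, [362, 234, 386, 242]), (0.68, [352, 187, 371, 200]), (0.52, [390, 181, 411, 198])]
pin2 [(0.8, [390, 234, 415, 245]), (0.69, [362, 234, 386, 242]), (0.68, [352, 187, 371, 200]), (0.52, [390, 181, 411, 198])]
fixture [(0.69, [212, 194, 294, 246])]
stand [(0.62, [336, 176, 409, 213])]
breaker [(0.78, [89, 183, 175, 220])]
grease_tin [(0.72, [140, 244, 169, 303]), (0.6, [175, 174, 202, 193])]
bearing_ring [(0.81, [320, 167, 339, 192])]
mug [(0.81, [330, 83, 373, 124]), (0.36, [211, 198, 292, 247])]
fixture_hole0 [(0.97, [274.3, 217.4]), (0.73, [225.4, 221.3]), (0.23, [97.1, 204.9])]
fixture_hole1 [(0.97, [274.3, 217.4]), (0.73, [225.4, 221.3]), (0.23, [97.1, 204.9])]
button_top [(0.48, [145.2, 197.6])]
lever_knob [(0.56, [94.8, 20
[... 709 characters left out ...]
212, 176, 257, 234]), (0.74, [272, 181, 312, 204])]
stand [(0.86, [241, 262, 278, 319]), (0.71, [231, 105, 243, 124]), (0.55, [260, 252, 279, 271])]
breaker [(0.83, [231, 105, 256, 166])]
grease_tin [(0.74, [214, 176, 254, 234]), (0.52, [251, 161, 265, 176])]
bearing_ring [(0.48, [262, 253, 275, 270])]
mug [(0.65, [320, 244, 359, 291]), (0.32, [239, 260, 281, 324])]
fixture_hole0 [(0.96, [230.4, 213.9]), (0.94, [232.6, 186.9])]
fixture_hole1 [(0.96, [230.4, 213.9]), (0.94, [232.6, 186.9])]
button_top [(0.55, [245.6, 130.3])]
lever_knob [(0.53, [290.4, 191.7]), (0.43, [236.1, 106.4])]
0.025 [3.23225506e-05 9.77102621e-01 2.12768578e-01 8.77223731e-06] 1.7 [-0.97904872 -0.17608315 -0.59114531]
```

Run:
```python
import cv2
for n in("top","side"):
    i=cv2.imread(f"pics/{n}0.png"); cv2.imwrite(f"pics/{n}0b.png",cv2.resize(i,(800,600),interpolation=cv2.INTER_CUBIC))
```

```text
(no output)
```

View pics/top0b.png

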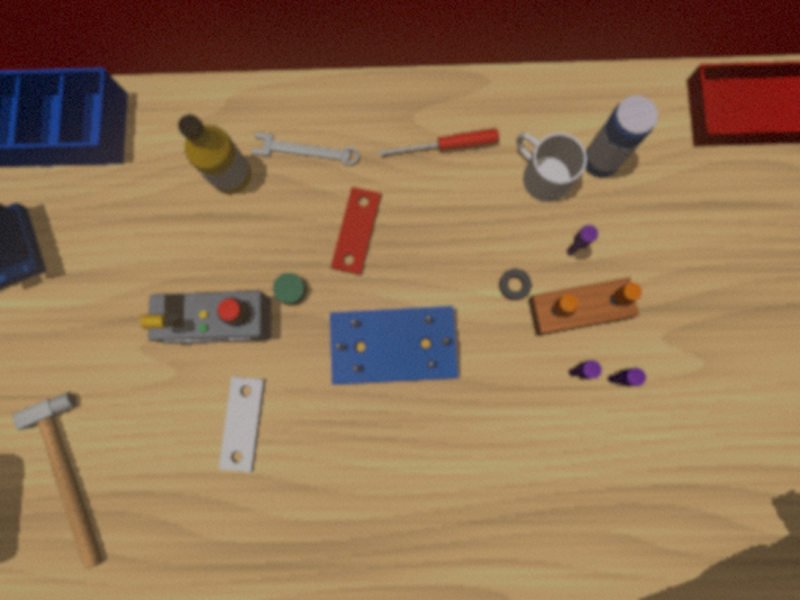

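View pics/side0b.png

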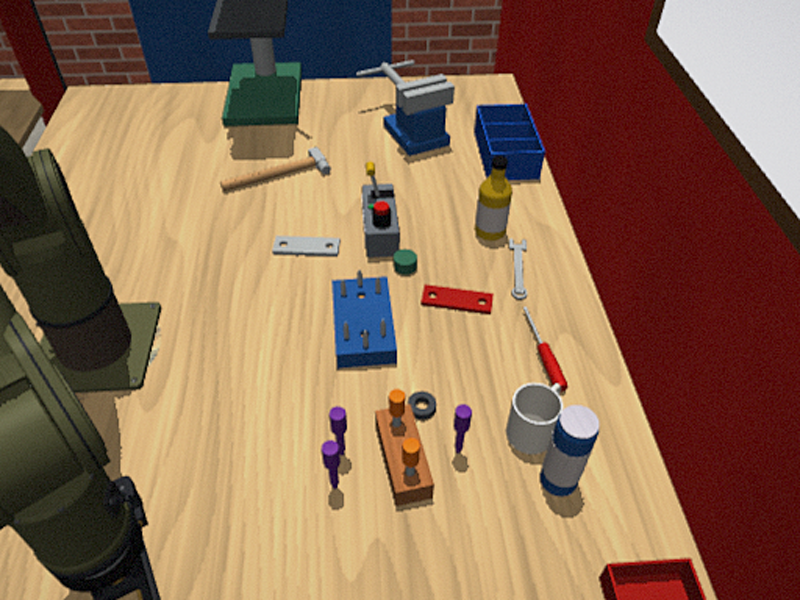

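The only blanks showing are a red one (top 228,147) and a pale one (top 155,271). The orange pins in the stand are at top (363,194) and (403,187). The purple look-alikes at (375,153), (378,237) and (406,241) are excluded. Next I'll measure positions.

```bash
cat >> h.py <<'E'
def rectfit(w,m):
    pts=w[m];pts=pts[~np.isnan(pts).any(1)]
    r=cv2.minAreaRect(pts[:,:2].astype(np.float32));return r,np.median(pts[:,2]),len(pts)
def hull_on_plane(p,m,h):
    m=m.astype(np.uint8);n,l,s,_=cv2.connectedComponentsWithStats(m)
    k=1+np.argmax(s[1:,4]);c=max(cv2.findContours((l==k).astype(np.uint8),0,cv2.CHAIN_APPROX_NONE)[0],key=len)[:,0]
    q=np.array([onplane(p,x,h)[:2] for x in c],np.float32);return cv2.minAreaRect(q),q.mean(0)
def yawlong(r):
    b=cv2.boxPoints(r);e=[b[1]-b[0],b[2]-b[1]];e=max(e,key=np.linalg.norm);a=np.arctan2(e[1],e[0]);return (a)%np.pi
E
python3 - <<'E'
from h import *
for n in("top","side"):
    p=dict(np.load(f"{n}0.npz")); p={k:(v if v.ndim else v.item()) for k,v in p.items()}
    w=cloud(p);hsv=cv2.cvtColor(p["img"],cv2.COLOR_BGR2HSV)
    H,S,V=[hsv[...,i].astype(int) for i in range(3)]
    z=w[...,2];x=w[...,0];y=w[...,1]
    ins=(x>.2)&(x<.75)&(abs(y)<.6)
    ms={"red":((H<6)|(H>174))&(S>150)&(z<.03)&(V>60),"pale":(S<40)&(V>140)&(z<.03),"blue":(H>100)&(H<125)&(S>120)&(z>.03)&(z<.055),
     "stand":(z>.036)&(z<.054)&(H<20),"brk":(z>.062)&(z<.078),"btn":((H<6)|(H>174))&(S>150)&(z>.1),"yel":(H>20)&(H<32)&(S>150)&(z>.09),"orange":(H>6)&(H<18)&(S>180)&(z>.1),"purple":(H>125)&(H<160)&(S>80)&(z>.08)}
    for k,m in ms.items():
        m=m&ins; nn,l,s,_=cv2.connectedComponentsWithStats(m.astype(np.uint8))
        for j in range(1,nn):
            if s[j,4]<12: continue
            r,zz,c=rectfit(w,l==j)
            print(n,k,c,np.round(r[0],4),np.round(r[1],3),"yawlong",round(np.degrees(yawlong(r)),1),"z",round(zz,4),"meanxy",np.nanmean(w[l==j],0).round(4), "px",s[j,:4].tolist())
    for u in((274.3,217.4),(225.4,221.3)):
        if n=="top":print(onplane(p,u,.04))
    for u in((230.4,213.9),(232.6,186.9)):
        if n=="side":print(onplane(p,u,.04))
E
```

```text
top red 804 [0.688  0.0764] [0.047 0.135] yawlong 166.0 z 0.01 meanxy [0.6849 0.0767 0.0101] px [213, 124, 30, 51]
top pale 1092 [0.3852 0.2549] [0.049 0.139] yawlong 173.9 z 0.01 meanxy [0.3843 0.2548 0.01  ] px [141, 241, 27, 61]
top pale 240 [0.4097 0.561 ] [0.022 0.082] yawlong 111.8 z 0.0257 meanxy [0.407  0.5677 0.0258] px [9, 255, 34, 19]
top blue 3050 [0.4992 0.0177] [0.104 0.184] yawlong 91.8 z 0.0402 meanxy [0.4984 0.017  0.0401] px [212, 197, 80, 48]
top stand 52 [ 0.7386 -0.2328] [0.058 0.013] yawlong 81.1 z 0.0452 meanxy [ 0.7378 -0.2274  0.0457] px [341, 116, 24, 9]
top stand 1323 [ 0.5554 -0.2747] [0.061 0.151] yawlong 99.4 z 0.0452 meanxy [ 0.5532 -0.2716  0.0451] px [341, 177, 69, 36]
top stand 53 [0.549  0.2129] [0.005 0.068] yawlong 178.0 z 0.0453 meanxy [0.5488 0.2129 0.0438] px [167, 187, 4, 29]
top stand 12 [ 0.5568 -0.0292] [0.026 0.001] yawlong 89.0 z 0.0404 meanxy [ 0.5569 -0.0292  0.0408] px [265, 196, 12, 1]
top stand 21 [0.5117 0.2666] [0.001 0.044] yawlong 91.0 z 0.0447 meanxy [0.5117 0.2671 0.0455] px [136, 217, 21, 1]
top stand 21 [0.5105 0.3317] [0.001
[... 4046 characters left out ...]
]
side orange 106 [ 0.5452 -0.2317] [0.024 0.023] yawlong 61.6 z 0.1172 meanxy [ 0.5453 -0.2337  0.1152] px [249, 249, 10, 14]
side orange 128 [ 0.5599 -0.3199] [0.026 0.024] yawlong 50.9 z 0.1177 meanxy [ 0.5593 -0.3221  0.1154] px [257, 281, 12, 14]
side purple 157 [ 0.6442 -0.2658] [0.026 0.024] yawlong 42.9 z 0.1147 meanxy [ 0.6431 -0.2701  0.108 ] px [291, 259, 11, 19]
side purple 153 [ 0.4541 -0.2572] [0.023 0.026] yawlong 90.8 z 0.1151 meanxy [ 0.454  -0.2611  0.1083] px [211, 260, 11, 18]
side purple 163 [ 0.4421 -0.3151] [0.023 0.025] yawlong 111.7 z 0.1165 meanxy [ 0.443  -0.3194  0.1097] px [206, 282, 11, 18]
[ 0.49302587 -0.03342346  0.04      ]
[0.50315154 0.07400421 0.04      ]
```

```bash
cat >> h.py <<'E'
from scipy.spatial.transform import Rotation as Ro
def quat(jaw_deg):
    a=np.radians(jaw_deg);y=np.array([np.cos(a),np.sin(a),0]);z=np.array([0,0,-1.]);x=np.cross(y,z)
    q=Ro.from_matrix(np.stack([x,y,z],1)).as_quat();return np.array([q[3],*q[:3]])
def bestq(pos,jaw):
    j0=np.array(arm.get_joints());best=None
    for s in(0,180):
        q=quat(jaw+s)
        j=arm.ik(list(pos),q.tolist())
        if j is None: continue
        c=np.abs(np.array(j)-j0).max()
        if best is None or c<best[0]: best=(c,q.tolist(),j)
    return best
def save(n,name,box=None,s=3):
    p=optics.read_camera(n);i=p["img"]
    if box: i=i[box[1]:box[3],box[0]:box[2]]
    i=cv2.resize(i,None,fx=s,fy=s,interpolation=cv2.INTER_CUBIC) if s!=1 else i
    cv2.imwrite(f"pics/{name}.png",i);return p
E
python3 - <<'E'
from h import *
pos=[.547,.2468,.19]
b=bestq(pos,0);print(b, arm.get_clock())
arm.grasp(5); print(arm.get_grip_width(),arm.get_clock())
arm.reach(pos,b[1]);print(arm.get_clock(),arm.get_tcp_pos(),arm.get_force())
p=save("side","press0",(190,80,320,200),5)
E
```

```text
(np.float64(1.4947382706596763), [0.0, 0.7071067811865475, 0.7071067811865475, 0.0], array([-0.31894642,  0.76101958, -0.32014777,  1.70910641,  0.33326422,
        0.72544792, -0.80801573])) 1.7
0.004398446695933746 3.0
6.0417 [0.54757051 0.24564449 0.19002118] [ 0.17226404  0.42868155 -0.02873596]
```

View pics/press0.png

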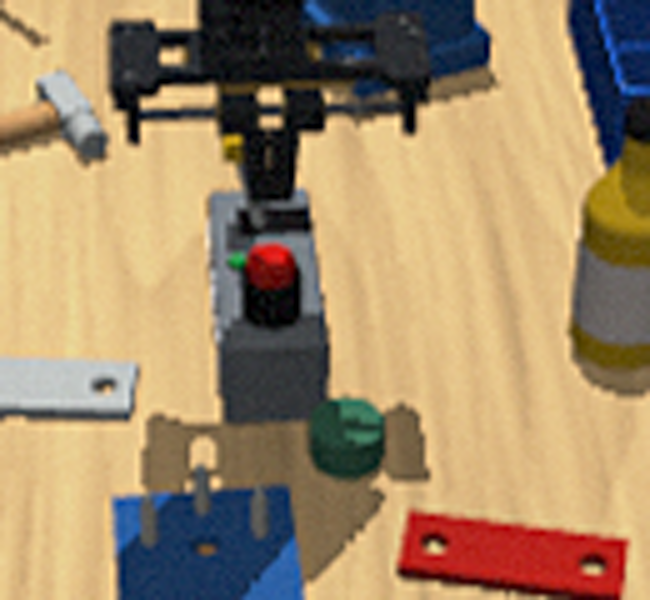

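The closed fingers sit right over the red button (crop 270,265), and the lever's yellow knob is still up behind them. Pressing now.

Run:
```python
from h import *
x,y=.547,.2468
print(arm.move_linear([x,y,.145],velocity=.1))
for z in np.arange(.1385,.1275,-.0015):
    arm.move_linear([x,y,float(z)],velocity=.03);f=arm.get_force();print(round(z,4),arm.get_tcp_pos()[2].round(4),np.round(f[2],1))
    if f[2]>14 : break
arm.dwell(.3)
arm.move_linear([x,y,.19],velocity=.15);print(arm.get_clock())
p=save("side","press1",(190,80,320,200),5)
w=cloud(p);hsv=cv2.cvtColor(p["img"],cv2.COLOR_BGR2HSV);m=(hsv[...,0]>20)&(hsv[...,0]<32)&(hsv[...,1]>150)&(w[...,0]>.4)&(w[...,0]<.7)&(w[...,1]>.25)&(w[...,1]<.45)&(w[...,2]>.08);print(m.sum(),np.nanmedian(w[m],0))
```

```text
False
0.1385 0.1389 1.8
0.137 0.1373 2.1
0.1355 0.1357 3.7
0.134 0.1341 3.8
0.1325 0.1327 5.1
0.131 0.1315 6.3
0.1295 0.1314 17.3
9.4083
41 [0.61374355 0.33608118 0.10567222]
```

View pics/press1.png

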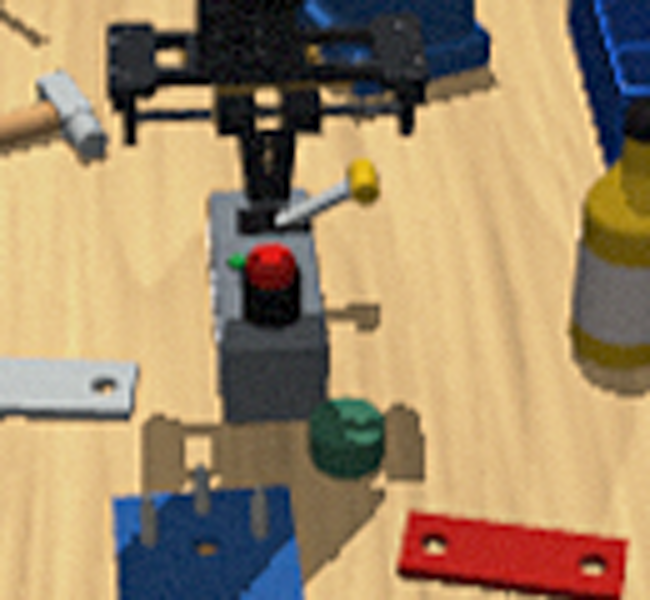

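The lever has dropped; its knob is at crop (362,180), x 0.614, z 0.10. Next is the pale blank, starting with a fresh measurement.

```bash
cat >> h.py <<'E'
def blank(p,color,zlo=-.01,zhi=.03,box=(.3,.8,-.4,.45)):
    w=cloud(p);hsv=cv2.cvtColor(p["img"],cv2.COLOR_BGR2HSV);H,S,V=[hsv[...,i].astype(int) for i in range(3)]
    m=(((H<6)|(H>174))&(S>150)&(V>60)) if color=="red" else (S<45)&(V>130)
    m&=(w[...,2]>zlo)&(w[...,2]<zhi)&(w[...,0]>box[0])&(w[...,0]<box[1])&(w[...,1]>box[2])&(w[...,1]<box[3])
    n,l,s,_=cv2.connectedComponentsWithStats(m.astype(np.uint8))
    if n<2: return None
    k=1+np.argmax(s[1:,4]);top=l==k
    r,z,c=rectfit(w,top);return np.array(r[0]),np.round(r[1],3),np.degrees(yawlong(r)),z,c
E
cat > pick.py <<'E'
import sys
from h import *
color=sys.argv[1]
for n in("top","side"):
    p=optics.read_camera(n);b=blank(p,color);print(n,b)
    if n=="top":t=b
    else:sd=b
assert t is not None and abs(max(t[1])-.138)<.008 and abs(min(t[1])-.049)<.006
# side view for top-of-plate plane bias check
x,y=t[0];jaw=t[2]+90
arm.open_jaws()
q=bestq([x,y,.12],jaw);print(q[0],q[1])
arm.reach([x,y,.12],q[1]);print(arm.get_clock())
save("side","pre_"+color,None,1.5)
p=optics.read_camera("side");print(blank(p,color))
arm.move_linear([x,y,.0275],velocity=.1,threshold=8);print(arm.get_tcp_pos(),arm.get_force())
arm.grasp(25);print("grip",arm.get_grip_width()*88)
arm.move_linear([x,y,.16],velocity=.12);print("grip",arm.get_grip_width()*88,arm.get_force(),arm.get_clock())
save("side","held_"+color,None,1.5)
E
python3 pick.py pale
```

```text
top (array([0.3843503 , 0.25474247]), array([0.051, 0.141]), np.float32(173.64624), np.float64(0.009962690464375304), 1173)
side (array([0.38405985, 0.26312193]), array([0.069, 0.141]), np.float32(172.85924), np.float64(0.00826310220435384), 390)
0.6645720713197547 [0.0, 0.055418527834256506, 0.9984632125284755, 0.0]
11.625
(array([0.34159598, 0.26865703]), array([0.068, 0.054]), np.float32(84.52281), np.float64(0.008409781722565525), 142)Traceback (most recent call last):
  File "pick.py", line 16, in <module>
    arm.move_linear([x,y,.0275],velocity=.1,threshold=8);print(arm.get_tcp_pos(),arm.get_force())
    ~~~~~~~~~~~~~~~^^^^^^^^^^^^^^^^^^^^^^^^^^^^^^^^^^^^^
bench.PlanningError: the arm cannot follow that straight line within its joint ranges
```

```bash
ls pics
```

```text
pre_pale.png
press0.png
press1.png
side0.png
side0b.png
top0.png
top0b.png
```

Run:
```python
from h import *
np.set_printoptions(precision=3,suppress=True)
print(np.array(arm.get_joints()),arm.get_tcp_pos())
x,y=.3843,.2547
for s in(83.6,263.6):
    for z in(.0275,.05,.08,.12): print(s,z,arm.ik([x,y,z],quat(s).tolist()))
```

```text
[-0.408  0.78  -0.446  2.156  0.905  0.398 -0.145] [0.387 0.255 0.12 ]
83.6 0.0275 [-0.436  0.975 -0.406  2.178  1.487  0.334 -0.696]
83.6 0.05 [-0.58   0.903 -0.17   2.186  1.155  0.146 -0.378]
83.6 0.08 [-0.494  0.848 -0.311  2.178  1.036  0.27  -0.264]
83.6 0.12 [-0.409  0.78  -0.447  2.16   0.906  0.397 -0.145]
263.6 0.0275 [-0.248  1.057 -0.735  2.168  1.497  0.625  2.455]
263.6 0.05 [-0.203  1.036 -0.821  2.166  1.425  0.69   2.515]
263.6 0.08 [-0.148  1.011 -0.931  2.16   1.339  0.773  2.58 ]
263.6 0.12 [-0.083  0.979 -1.066  2.144  1.238  0.877  2.652]
```

View pics/pre_pale.png

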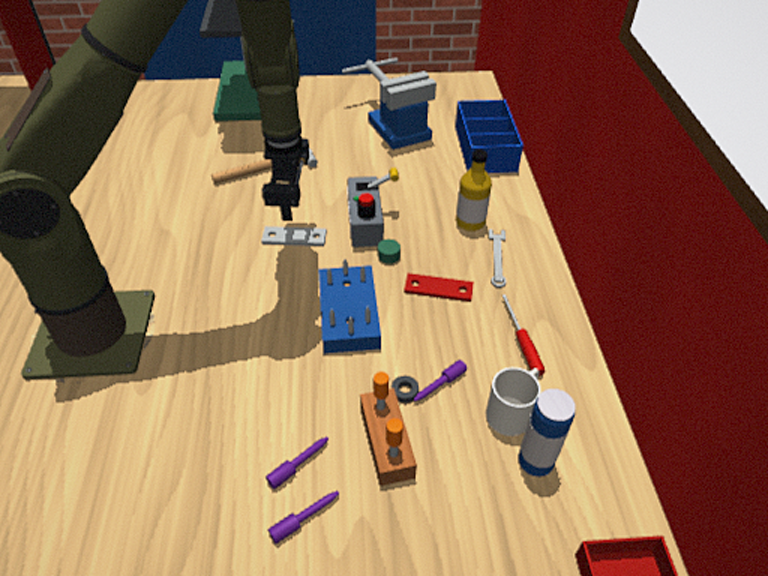

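The purple look-alikes have toppled and nothing I need was disturbed. The pale plate is close to the base, so I'll use the other half-turn, where the straight descent stays within joint ranges.

Run:
```python
from h import *
np.set_printoptions(precision=3,suppress=True)
x,y=.3843,.2550
q=quat(263.6).tolist()
arm.reach([x,y,.085],q);print(arm.get_joints(),arm.get_clock())
try: arm.move_linear([x,y,.0275],velocity=.06,threshold=8)
except arm.PlanningError as e: print(e)
print(arm.get_tcp_pos(),arm.get_force(),arm.get_joints(),arm.get_clock())
save("side","pre_pale2",(150,100,350,250),4)
```

```text
[-0.14   1.007 -0.948  2.158  1.325  0.787  2.59 ] 14.05
[0.384 0.255 0.028] [ 0.482 -1.092  0.202] [-0.171  1.115 -0.885  2.163  1.503  0.771  2.459] 15.1583
```

View pics/pre_pale2.png

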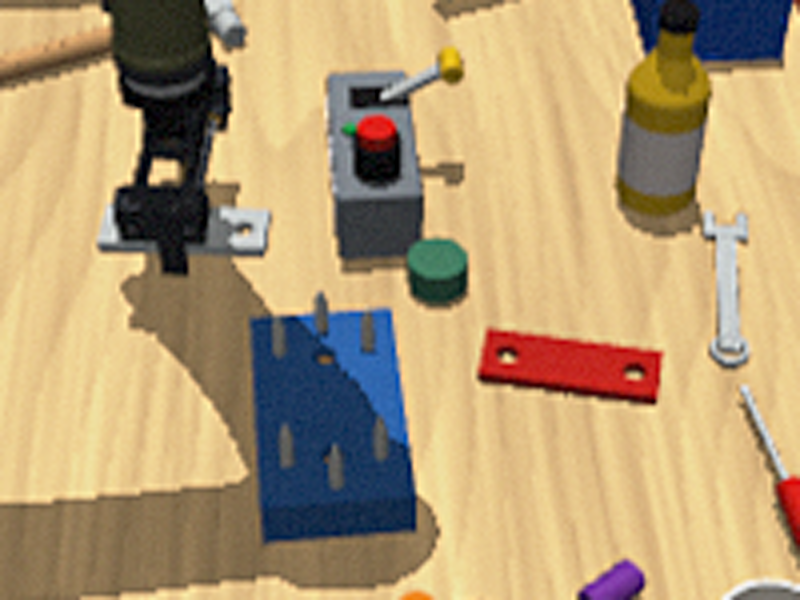

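The fingers straddle the pale plate (crop 175,230). Grasping, lifting and carrying it above the fixture.

Run:
```python
from h import *
np.set_printoptions(precision=3,suppress=True)
arm.grasp(25);print("grip",arm.get_grip_width()*88)
t=arm.get_tcp_pos()
arm.move_linear([t[0],t[1],.095],velocity=.1);print("grip",arm.get_grip_width()*88,arm.get_force())
b=bestq([.42,.12,.2],45);print(b)
C=[.4995,.0175]
print(bestq([*C,.14],1.9))
arm.reach([.42,.14,.18],b[1])
b=bestq([*C,.14],1.9);print(b)
arm.reach([*C,.14],b[1]);print(arm.get_clock(),arm.get_tcp_pos(),arm.get_grip_width()*88)
for n in("top","side"):
    p=save(n,"hold1"+n,(150,120,350,270),4);np.savez("hold1"+n,**p);print(blank(p,"pale",.06,.18,(.4,.6,-.12,.16)))
```

```text
grip 49.449100908344235
grip 49.689158317463985 [ 0.185  0.241 -5.22 ]
(np.float64(0.3632346987283501), [0.0, 0.9238795325112867, -0.3826834323650899, 0.0], array([ 0.232,  0.754, -1.026,  2.155,  0.958,  0.798,  2.5  ]))
(np.float64(0.5658835024924889), [0.0, 0.7187333227242654, -0.6952858482708654, 0.0], array([ 0.362,  0.865, -0.839,  2.027,  1.007,  0.734,  2.047]))
(np.float64(0.33827576393405634), [0.0, 0.7187333227242654, -0.6952858482708654, 0.0], array([ 0.339,  0.849, -0.793,  2.028,  0.978,  0.701,  2.075]))
18.0 [0.499 0.019 0.139] 50.07381838613792
(array([0.477, 0.077]), array([0.029, 0.013]), np.float32(62.7825), np.float64(0.11650036115317886), 64)
(array([0.499, 0.051]), array([0.047, 0.049]), np.float32(177.72299), np.float64(0.11529908334446144), 159)
```

View pics/hold1top.png

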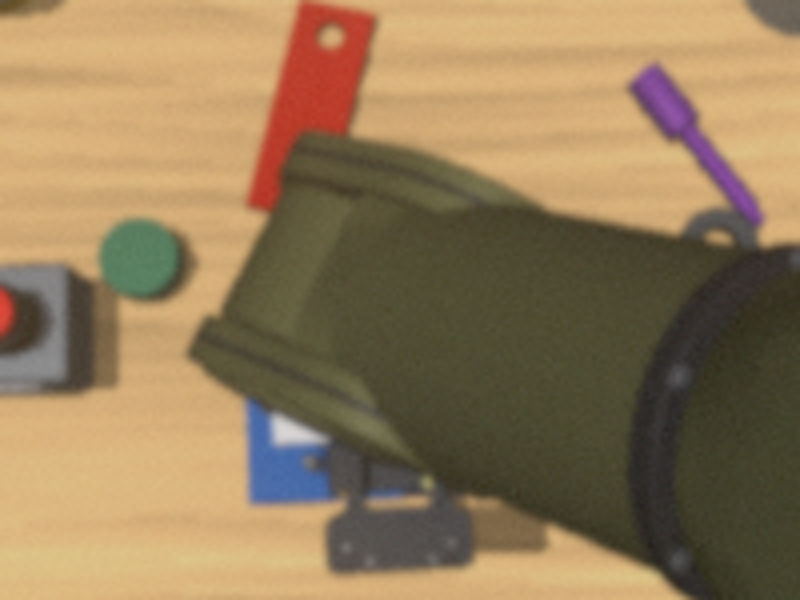

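View pics/hold1side.png

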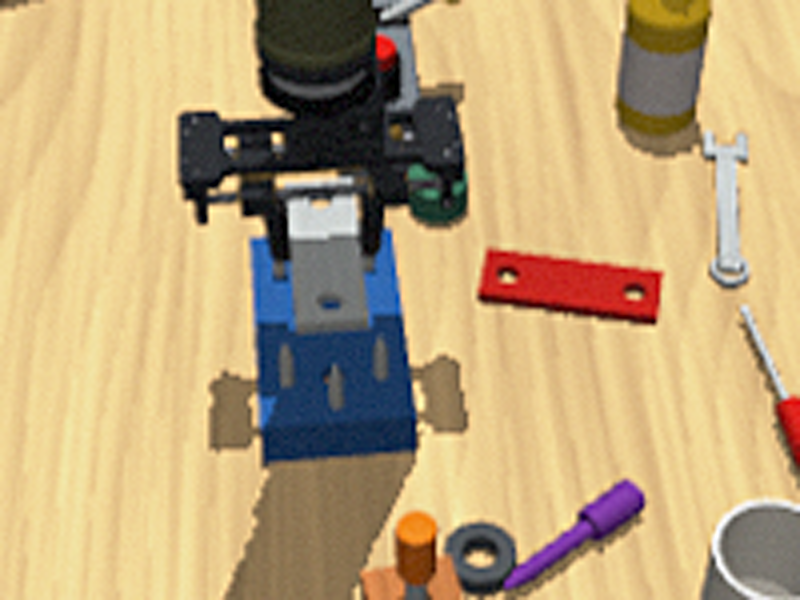

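Run:
```python
from h import *
np.set_printoptions(precision=4,suppress=True)
p=dict(np.load("hold1side.npz")); p={k:(v if v.ndim else v.item()) for k,v in p.items()}
i=p["img"]; c=i[155:210,205:260]; cv2.imwrite("pics/c1.png",cv2.resize(c,None,fx=10,fy=10,interpolation=cv2.INTER_CUBIC))
w=cloud(p)
for u in((233,195),(230.5,170.7)): print(onplane(p,u,.121), w[int(u[1])+6 if u[1]>190 else int(u[1])+5,int(u[0])])
hsv=cv2.cvtColor(i,cv2.COLOR_BGR2HSV)
m=(w[...,2]>.095)&(w[...,2]<.13)&(hsv[...,1]<60)&(hsv[...,2]>75)&(w[...,1]>-.12)&(w[...,1]<.1)&(w[...,0]>.42)&(w[...,0]<.58)
n,l,s,_=cv2.connectedComponentsWithStats(m.astype(np.uint8));k=1+np.argmax(s[1:,4]);m=l==k
pts=w[m];print(s[k],pts.min(0),pts.max(0),np.percentile(pts[:,2],[5,50,95]))
for r in range(s[k,1],s[k,1]+s[k,3]):
    cc=np.where(m[r])[0]; print(r,cc.min(),cc.max(),w[r,cc].mean(0))
```

```text
[ 0.5028 -0.0359  0.121 ] [ 0.502  -0.0475  0.1096]
[0.4991 0.0604 0.121 ] [0.4971 0.0474 0.1165]
[222 169  20  35 554] [ 0.4738 -0.0534  0.1061] [0.5268 0.0754 0.1268] [0.1108 0.1151 0.118 ]
169 236 237 [0.5167 0.0733 0.1145]
170 222 238 [0.4982 0.0694 0.1153]
171 222 238 [0.498  0.0662 0.1144]
172 222 238 [0.4976 0.0615 0.1149]
173 222 238 [0.4973 0.0567 0.1155]
174 222 238 [0.4972 0.053  0.115 ]
175 222 238 [0.4971 0.048  0.1159]
176 222 239 [0.4983 0.0436 0.1161]
177 222 239 [0.4982 0.0401 0.1155]
178 222 239 [0.4981 0.0362 0.1153]
179 222 238 [0.4966 0.0316 0.116 ]
180 222 239 [0.4978 0.0274 0.116 ]
181 223 239 [0.4991 0.0241 0.1153]
182 223 239 [0.499  0.0196 0.1158]
183 223 239 [0.4989 0.016  0.1154]
184 223 241 [0.5015 0.0127 0.1146]
185 223 239 [0.4986 0.0088 0.1147]
186 223 238 [0.4971 0.0049 0.1148]
187 223 240 [0.4997 0.0003 0.1153]
188 223 240 [ 0.4996 -0.0037  0.1154]
189 223 240 [ 0.4995 -0.0073  0.1151]
190 223 240 [ 0.4993 -0.0105  0.1145]
191 223 240 [ 0.4992 -0.0151  0.1153]
192 223 240 [ 0.4991 -0.0187  0.1151]
193 223 240 [ 0.4995 -0.0223  0.1148]
194 223 240 [ 0.4988 -0.0248  0.1135]
195 224 240 [ 0.4996 -0.0298  0.1147]
196 224 240 [ 0.4999 -0.0335  0.1147]
197 224 241 [ 0.5019 -0.0376  0.1149]
198 224 241 [ 0.501  -0.0403  0.1138]
199 224 241 [ 0.5009 -0.0449  0.1149]
200 224 241 [ 0.5008 -0.0484  0.1146]
201 224 241 [ 0.5007 -0.0502  0.1126]
202 224 238 [ 0.4942 -0.0502  0.109 ]
203 225 225 [ 0.4801 -0.0534  0.1096]
```

View pics/c1.png

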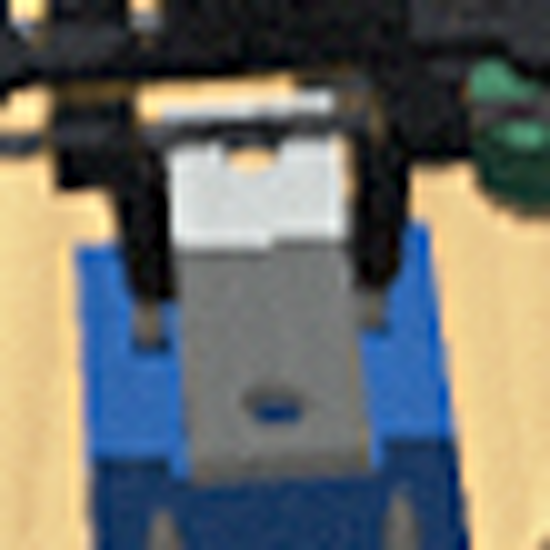

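```bash
cat > desc.py <<'E'
from h import *
def descend(x,y,z0,zmin,thr=6,v=.04):
    arm.move_linear([x,y,z0],velocity=.06);print("at",arm.get_tcp_pos().round(4),arm.get_force().round(1),"grip",round(arm.get_grip_width()*88,2))
    c=arm.move_linear([x,y,zmin],velocity=v,threshold=thr)
    print("contact",c,arm.get_tcp_pos().round(4),arm.get_force().round(1),"grip",round(arm.get_grip_width()*88,2),arm.get_clock())
    return c
E
python3 - <<'E'
from desc import *
arm.grasp(45)
descend(.4993,.0175,.12,.0665)
for n in("side",): save(n,"low1",(205,155,275,245),8)
E
```

```text
at [0.499  0.0175 0.1195] [-0.4  0.3 -3.4] grip 47.74
contact True [0.4992 0.0175 0.0728] [0.6 0.1 5.6] grip 48.32 19.875
```

View pics/low1.png

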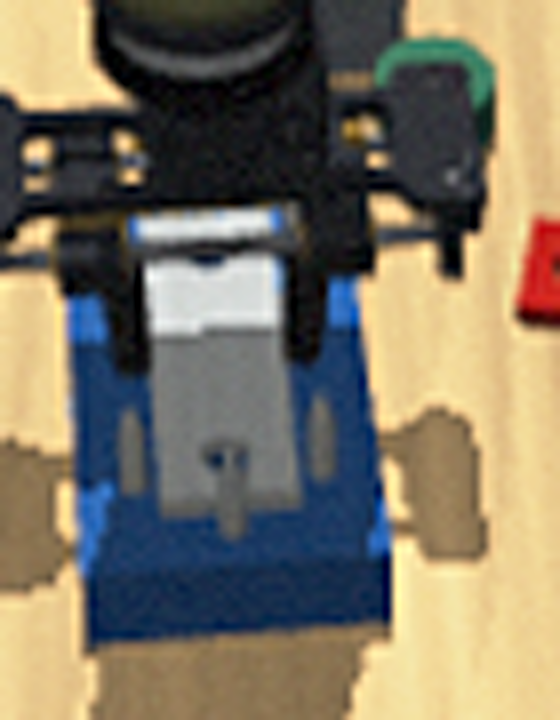

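The plate sits flat between the posts and makes contact at the predicted height. Releasing, then picking the red one.

Run:
```python
from h import *
arm.open_jaws(); t=arm.get_tcp_pos(); arm.move_linear([t[0],t[1],.17],velocity=.15)
p=save("side","rel1",(205,150,285,240),8)
print(arm.get_clock(),blank(p,"pale",.03,.07,(.4,.6,-.12,.16)),blank(p,"red"))
for j in (75.7,255.7):
  for z in(.12,.0275): print(arm.ik([.6875,.0768,z],quat(j).tolist()))
```

```text
21.5083 (array([0.49696407, 0.05289662]), array([0.049, 0.097]), np.float32(91.771454), np.float64(0.04832670371998165), 321) (array([0.68865347, 0.08023123]), array([0.065, 0.139]), np.float32(163.96701), np.float64(0.008284373387388737), 529)
[ 0.00757028  0.96886781 -0.37776567  1.44104015  0.43131418  0.81423928
  0.80178105]
[-0.00370048  1.09602259 -0.35355302  1.45525837  0.5101876   0.68230154
  0.74063612]
[-0.55728817  1.12698613  0.86879052  1.47681685 -0.96054552  0.99997395
 -1.25001389]
[-0.47952042  1.1907585   0.65286889  1.48539081 -0.91667808  0.79071604
 -1.28116981]
```

View pics/rel1.png

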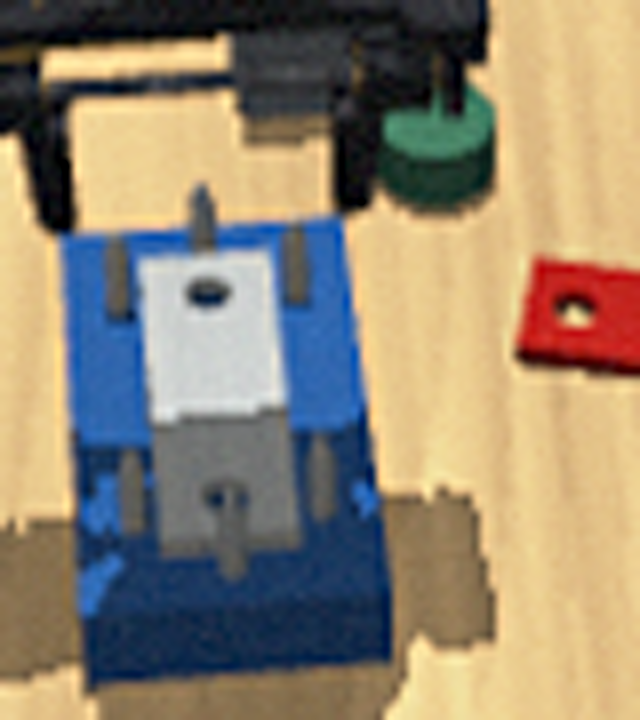

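Run:
```python
from h import *
x,y=.6868,.0767
q=quat(75.5).tolist()
arm.reach([x,y,.12],q)
p=save("side","pre_red",(220,140,360,230),5);print(blank(p,"red"))
c=arm.move_linear([x,y,.0268],velocity=.1,threshold=8);print(c,arm.get_tcp_pos(),arm.get_force(),arm.get_clock())
save("side","pre_red2",(220,140,360,230),5)
```

```text
(array([0.68995893, 0.08099006]), array([0.066, 0.138]), np.float32(166.67249), np.float64(0.008370587884645947), 531)
True [0.68562184 0.07656067 0.02560311] [-0.55706083 -1.05535524  4.87128746] 23.7083
```

View pics/pre_red2.png

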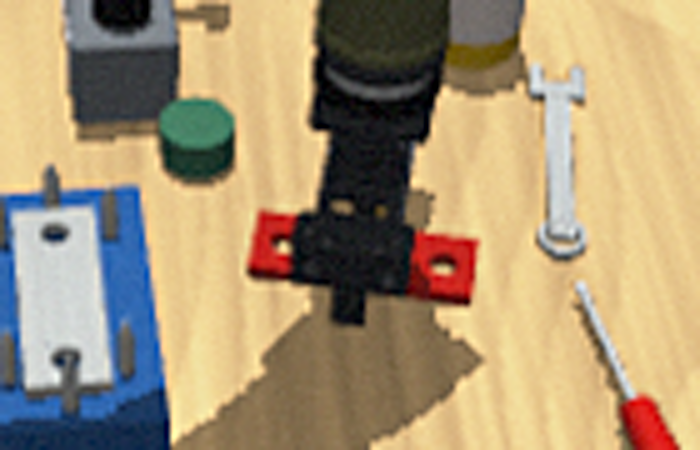

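Run:
```python
from h import *
arm.move_linear([.6868,.0767,.0268],velocity=.05);print(arm.get_tcp_pos(),arm.get_force())
arm.grasp(45);print("grip",arm.get_grip_width()*88)
t=arm.get_tcp_pos();arm.move_linear([t[0],t[1],.15],velocity=.12);print("grip",arm.get_grip_width()*88,arm.get_force())
b=bestq([.4993,.0175,.15],1.9);print(b)
arm.reach([.4993,.0175,.15],b[1]);print(arm.get_tcp_pos(),"grip",arm.get_grip_width()*88,arm.get_clock())
p=save("side","hold2",(205,150,275,225),8);np.savez("hold2",**p)
w=cloud(p);hsv=cv2.cvtColor(p["img"],cv2.COLOR_BGR2HSV);H,S,V=[hsv[...,i].astype(int) for i in range(3)]
m=((H<8)|(H>172))&(S>130)&(w[...,2]>.09)&(w[...,0]<.56)&(w[...,0]>.4)
n,l,s,_=cv2.connectedComponentsWithStats(m.astype(np.uint8));k=1+np.argmax(s[1:,4]);m=l==k;print(s[k])
for r in range(s[k,1],s[k,1]+s[k,3]):
    cc=np.where(m[r])[0]
    if len(cc):print(r,cc.min(),cc.max(),w[r,cc].mean(0).round(4))
```

```text
[0.68712249 0.07677087 0.02689899] [-0.99331287 -0.24503474 -0.21128102]
grip 49.17276335522705
grip 49.0040797119225 [-0.45972552  0.80014398 -3.72272483]
(np.float64(1.0268280205211613), [0.0, 0.6952858482708654, 0.7187333227242654, 0.0], array([-0.08596471,  0.71619315, -0.06702972,  2.04451452,  0.11753186,
        0.38439878, -0.21242261]))
[0.50095853 0.01839025 0.15002851] grip 49.30623048119411 26.8167
[222 166  21  34 550]
166 233 239 [ 0.5141 -0.007   0.2011]
167 222 238 [0.4983 0.0367 0.1577]
168 222 238 [0.498  0.0616 0.1305]
169 222 238 [0.4979 0.0565 0.1315]
170 222 239 [0.4991 0.0513 0.1323]
171 222 239 [0.499  0.0477 0.1319]
172 222 240 [0.5003 0.0428 0.1326]
173 222 240 [0.5002 0.0383 0.133 ]
174 222 240 [0.5    0.0354 0.1318]
175 222 240 [0.4999 0.0294 0.1337]
176 222 240 [0.5001 0.026  0.1331]
177 223 240 [0.501  0.022  0.1331]
178 223 240 [0.5009 0.0197 0.1314]
179 223 240 [0.5008 0.0151 0.132 ]
180 223 241 [0.5033 0.0112 0.1318]
181 223 240 [0.5005 0.007  0.1322]
182 223 240 [0.5004 0.003  0.1323]
183 224 240 [ 5.016e-01 -4.000e-04  1.317e-01]
184 224 240 [ 0.5015 -0.0045  0.1319]
185 224 240 [ 0.5013 -0.0086  0.1322]
186 224 241 [ 0.5026 -0.0126  0.1322]
187 224 241 [ 0.5024 -0.0161  0.132 ]
188 224 241 [ 0.5023 -0.0202  0.1322]
189 224 241 [ 0.5022 -0.0237  0.1319]
190 224 241 [ 0.502  -0.0271  0.1315]
191 225 241 [ 0.5037 -0.0315  0.1321]
192 225 241 [ 0.5031 -0.035   0.1318]
193 225 241 [ 0.5037 -0.039   0.1322]
194 225 241 [ 0.5028 -0.0425  0.1319]
195 225 241 [ 0.5027 -0.0463  0.1321]
196 225 242 [ 0.5039 -0.0505  0.1325]
197 225 242 [ 0.5038 -0.0521  0.1303]
198 225 239 [ 0.4985 -0.0526  0.1273]
199 225 226 [ 0.4821 -0.0532  0.1251]
```

View pics/hold2.png

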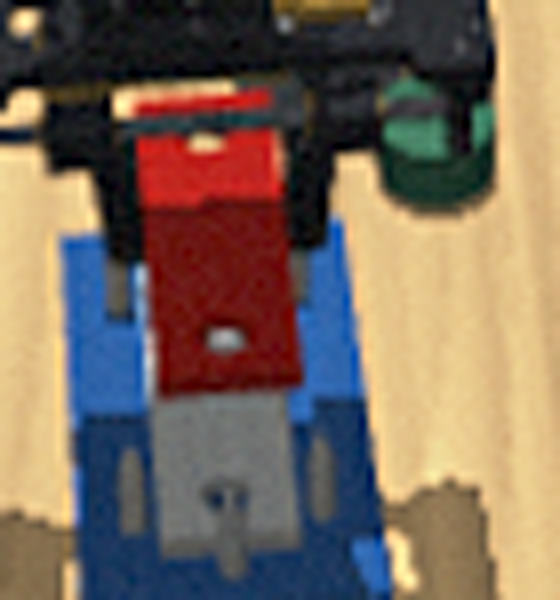

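Run:
```python
from desc import *
arm.move_linear([.4993,.0185,.13],rotation=quat(181.2).tolist() if False else None,velocity=.06)
descend(.4993,.0185,.125,.073)
save("side","low2",(205,150,275,225),8)
```

```text
at [0.4992 0.0185 0.1248] [-0.2  0.2 -3.6] grip 49.14
contact True [0.4992 0.0185 0.0766] [-0.7  0.5  4.8] grip 49.42 28.7
```

View pics/low2.png

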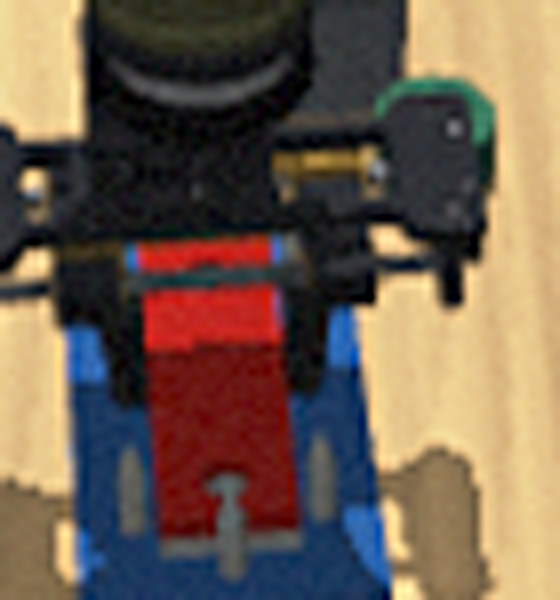

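```bash
cat > pin.py <<'E'
import sys
from h import *
x,y=float(sys.argv[1]),float(sys.argv[2]);tag=sys.argv[3]
q=bestq([x,y,.2],1.9);arm.reach([x,y,.2],q[1])
print(arm.move_linear([x,y,.106],velocity=.1,threshold=8),arm.get_tcp_pos(),arm.get_force(),arm.get_clock())
save("side","pin"+tag,(210,210,320,320),6)
E
python3 - <<'E'
from h import *
arm.open_jaws(); t=arm.get_tcp_pos(); arm.move_linear([t[0],t[1],.17],velocity=.15)
E
python3 pin.py .5472 -.2298 A
python3 - <<'E'
from h import *
p=save("top","chk2",(195,160,315,270),6)
print(blank(p,"red",.03,.07,(.4,.6,-.12,.16)))
E
```

```text
False [ 0.54766809 -0.22993282  0.10656977] [-0.4552509  -1.26641284  0.11708235] 32.3333
(array([0.49951398, 0.01577044]), array([0.047, 0.139]), np.float32(91.844284), np.float64(0.06020179204633099), 1103)
```

View pics/pinA.png

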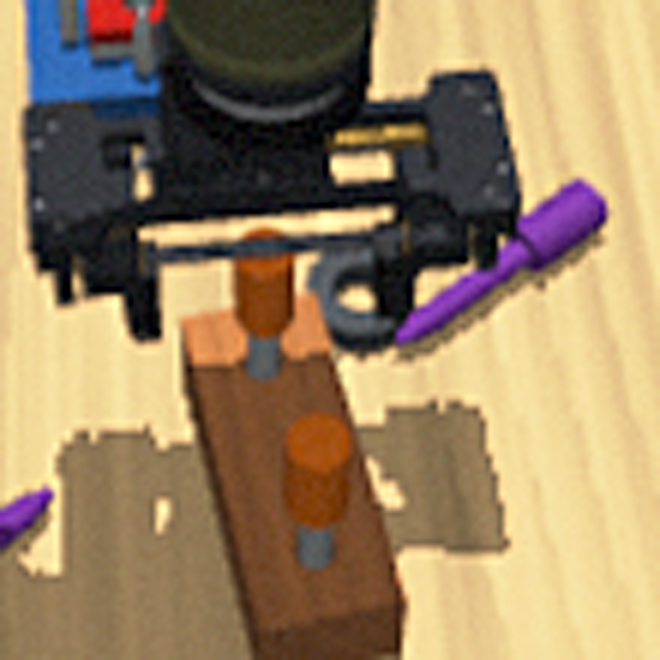

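View pics/chk2.png

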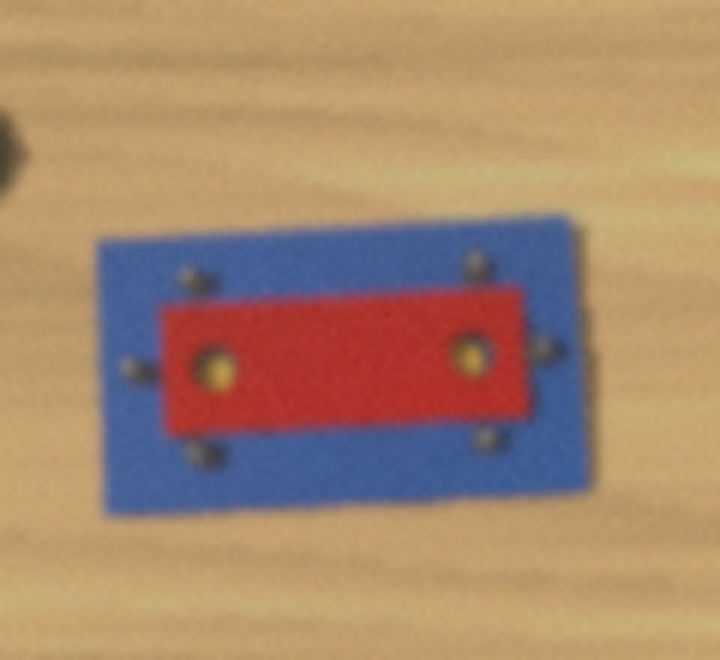

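The red plate lies flat between the posts, and the plugs show in the middle of both holes (crop 215,370 and 472,355). The jaws straddle orange pin A. Grasping it.

```bash
cat > pinlift.py <<'E'
import sys
from h import *
hx,hy,tag=float(sys.argv[1]),float(sys.argv[2]),sys.argv[3]
arm.grasp(45);print("grip",arm.get_grip_width()*88)
t=arm.get_tcp_pos();arm.move_linear([t[0],t[1],.24],velocity=.12);print("grip",arm.get_grip_width()*88,arm.get_force())
arm.move_linear([hx,hy,.24],rotation=bestq([hx,hy,.24],1.9)[1],velocity=.2) 
print(arm.get_tcp_pos(),"grip",arm.get_grip_width()*88,arm.get_clock())
c=arm.move_linear([hx,hy,.2],velocity=.05,threshold=6);print(c)
p=save("side","ph"+tag,(190,120,290,220),7);np.savez("ph"+tag,**p)
t=arm.get_tcp_pos();print(t,"exp tip px crop",(proj(p,[t[0],t[1],t[2]-.1065])-[190,120])*7,"hole crop",(proj(p,[hx,hy,.06])-[190,120])*7)
E
python3 pinlift.py .5011 -.0325 A
```

```text
grip 25.0111846962906
grip 24.73399773028061 [ 0.23693221 -0.41469396 -1.81985012]
[ 0.50125964 -0.03378094  0.23994482] grip 24.744383349900662 35.8417
False
[ 0.50134486 -0.03246296  0.20028215] exp tip px crop [299.13050777 565.86265281] hole crop [301.03248153 622.30727429]
```

View pics/phA.png

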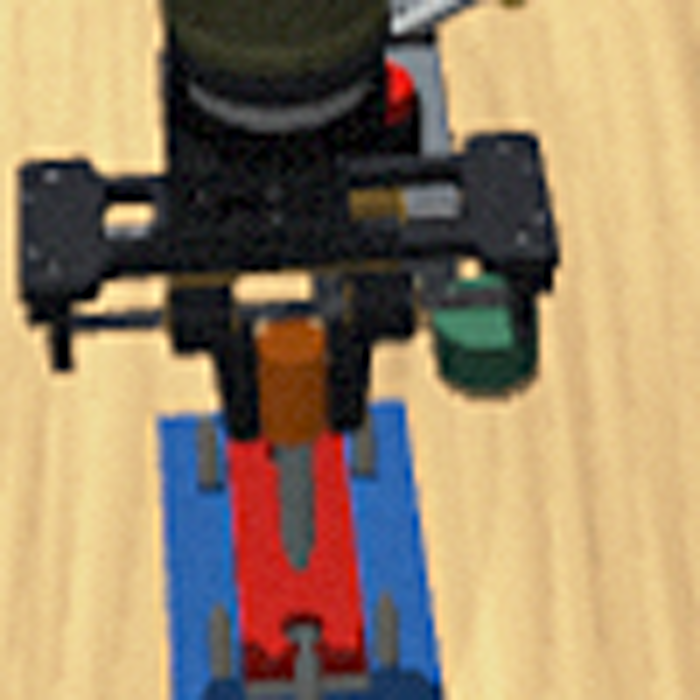

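The pin hangs straight. Its tip at crop (299,567) is where it was predicted, and it lines up with the hole. Inserting.

```bash
cat > ins.py <<'E'
import sys
from h import *
hx,hy=float(sys.argv[1]),float(sys.argv[2])
c=arm.move_linear([hx,hy,.142],velocity=.04,threshold=12)
print(c,arm.get_tcp_pos(),arm.get_force(),"grip",arm.get_grip_width()*88)
if arm.get_tcp_pos()[2]<.15:
    for z in np.arange(.139,.111,-.003):
        arm.move_linear([hx,hy,float(z)],velocity=.03);f=arm.get_force();t=arm.get_tcp_pos()
        print(round(z,4),t.round(4),f.round(1),round(arm.get_grip_width()*88,2))
        if f[2]>25 or np.hypot(f[0],f[1])>20: break
print(arm.get_clock())
E
python3 ins.py .5011 -.0325
python3 - <<'E'
from h import *
save("side","insA",(190,120,290,220),7)
E
```

```text
False [ 0.50110779 -0.03259327  0.14215362] [ 0.16675682 -0.88751093 -1.94627151] grip 24.869170037136687
0.139 [ 0.5012 -0.0326  0.1389] [ 0.2 -0.1 -2.3] 24.89
0.136 [ 0.5011 -0.0326  0.1358] [ 0.5 -1.2 -1.9] 24.64
0.133 [ 0.5012 -0.0326  0.133 ] [ 0.  -1.9  0.3] 24.68
0.13 [ 0.5012 -0.0326  0.13  ] [ 0.5 -1.5  1.3] 24.52
0.127 [ 0.5012 -0.0326  0.127 ] [-0.6 -1.5  2. ] 25.01
0.124 [ 0.5012 -0.0326  0.124 ] [ 0.8 -1.2  2.8] 25.17
0.121 [ 0.5012 -0.0325  0.121 ] [ 0.5 -1.5  3.5] 24.61
0.118 [ 0.5012 -0.0326  0.118 ] [ 0.9 -0.9  2.7] 24.47
0.115 [ 0.5012 -0.0323  0.1151] [-0.1 -1.2  4.4] 24.83
0.112 [ 0.5021 -0.0322  0.1142] [-3.  -0.1 26.2] 25.01
40.9417
```

View pics/insA.png

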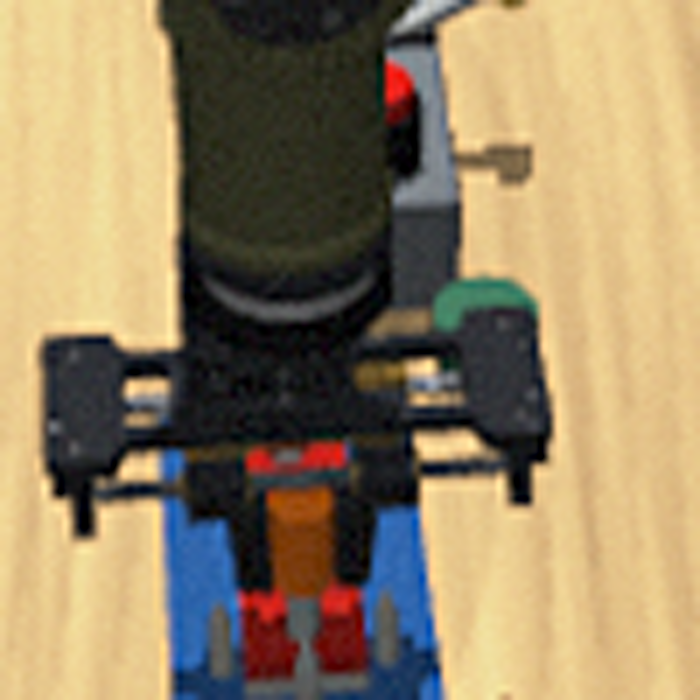

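```bash
cat > chkpin.py <<'E'
from h import *
def pins(p):
    w=cloud(p);hsv=cv2.cvtColor(p["img"],cv2.COLOR_BGR2HSV);H,S=hsv[...,0].astype(int),hsv[...,1].astype(int)
    m=(H>5)&(H<19)&(S>170)&(w[...,2]>.1)&(w[...,2]<.2)&(w[...,0]>.4)&(w[...,0]<.65)&(w[...,1]<.15)&(w[...,1]>-.4)
    n,l,s,_=cv2.connectedComponentsWithStats(m.astype(np.uint8))
    for k in range(1,n):
        if s[k,4]>20: q=w[l==k]; tp=q[q[:,2]>np.nanpercentile(q[:,2],60)]; print("orange",s[k,4],np.nanmedian(tp,0).round(4),"maxz",np.nanpercentile(q[:,2],95).round(4))
E
python3 - <<'E'
from chkpin import *
arm.open_jaws();t=arm.get_tcp_pos();arm.move_linear([t[0],t[1],.21],velocity=.15)
p=optics.read_camera("side");pins(p)
E
python3 pin.py .5617 -.3172 B
python3 - <<'E'
from chkpin import *
p=save("top","tA",(195,160,315,270),6);pins(p);p=optics.read_camera("side");pins(p)
E
```

```text
orange 113 [ 0.5007 -0.032   0.1278] maxz 0.1297
orange 127 [ 0.5587 -0.316   0.1193] maxz 0.1207
False [ 0.56221185 -0.31744586  0.10667683] [-0.34380339 -0.58661035 -0.2196914 ] 45.075
orange 22 [ 0.5622 -0.3034  0.1163] maxz 0.1178
orange 125 [ 0.5027 -0.0299  0.1306] maxz 0.132
orange 22 [ 0.5555 -0.3388  0.1774] maxz 0.1785
orange 69 [ 0.5579 -0.3245  0.1187] maxz 0.1579
```

View pics/pinB.png

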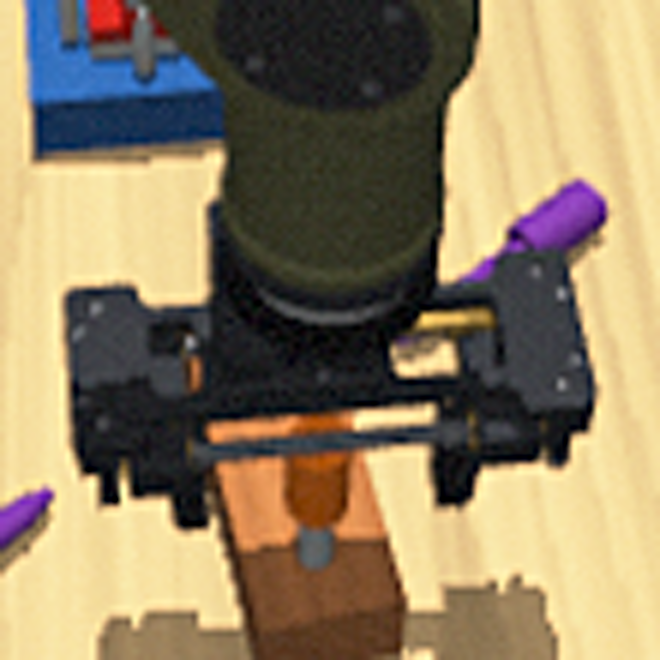

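View pics/tA.png

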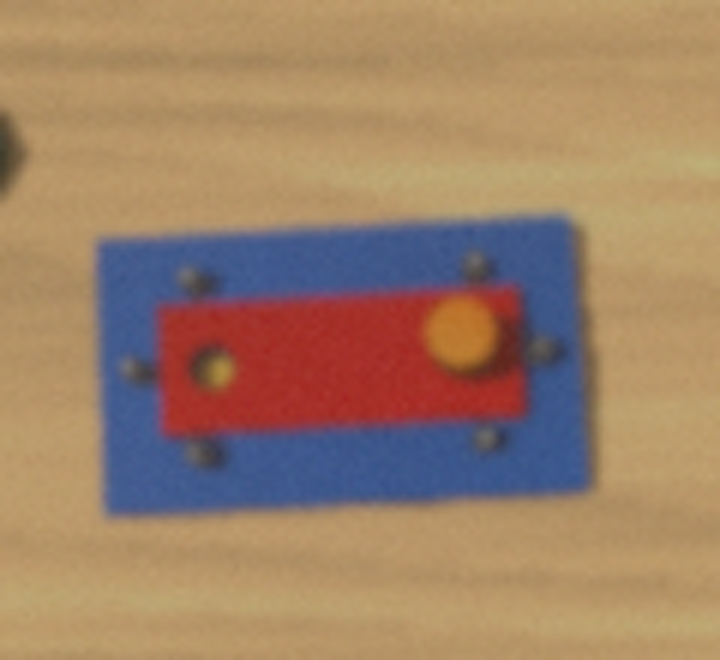

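Pin A's handle top is at about 0.130, so it is home. Pin B is between the jaws; it goes into the other hole.

```bash
python3 pinlift.py .4978 .0672 B
```

```text
grip 24.743514465840725
grip 24.989082790966638 [-0.5581009  -0.47965791 -2.79863017]
[0.49795271 0.06616372 0.23997996] grip 24.807559201180265 49.5667
False
[0.49806295 0.06725715 0.20030343] exp tip px crop [282.75810229 390.79859258] hole crop [284.83063282 447.60033612]
```

View pics/phB.png

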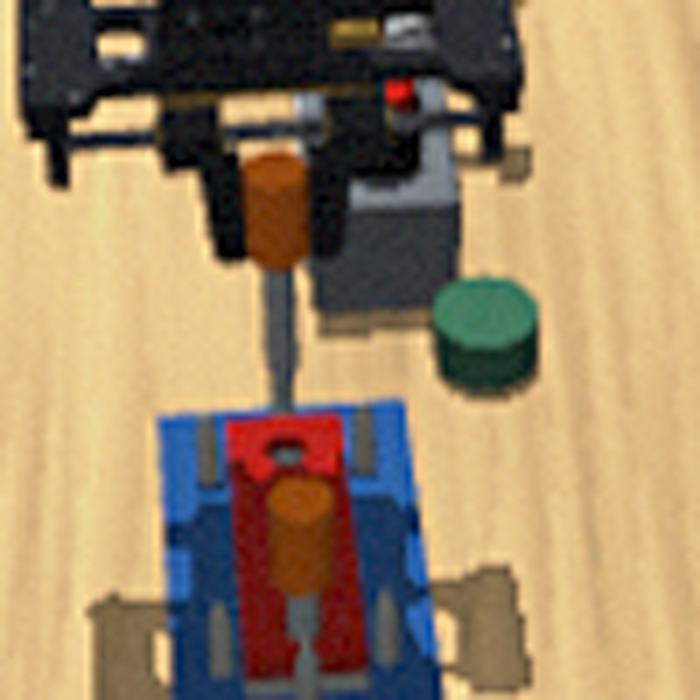

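The pin has slid about 5 mm down in the grip (tip at crop 285,412 against a predicted 391), but it is still straight and over the hole at (287,452). I'll re-tighten and insert.

```bash
python3 - <<'E'
from h import *
arm.grasp(50);print(arm.get_grip_width()*88)
E
python3 ins.py .4978 .0672
python3 - <<'E'
from chkpin import *
arm.open_jaws();t=arm.get_tcp_pos();arm.move_linear([t[0],t[1],.21],velocity=.15)
p=save("side","insB",(190,120,290,220),7);pins(p);print(arm.get_clock())
E
```

```text
24.616724756106755
False [0.49795603 0.06720061 0.14220908] [-0.0081082   0.4853809  -1.96221021] grip 24.91782034442425
0.139 [0.4977 0.0672 0.1389] [ 0.2 -0.  -1.1] 25.07
0.136 [0.4977 0.0672 0.1358] [ 0.1 -0.7 -1.9] 24.86
0.133 [0.4979 0.0674 0.133 ] [-0.4  0.1 -0.4] 24.88
0.13 [0.4981 0.0676 0.1301] [0.3 1.4 2.2] 24.69
0.127 [0.4981 0.0676 0.127 ] [-0.6  0.8  1.5] 24.8
0.124 [0.4981 0.0675 0.124 ] [0.2 1.7 2.5] 24.7
0.121 [0.498  0.0674 0.121 ] [0.7 2.3 2.4] 24.73
0.118 [0.498  0.0673 0.118 ] [1.1 1.7 1.2] 24.69
0.115 [0.4981 0.0673 0.1152] [-0.6  1.6  4.4] 24.9
0.112 [0.4985 0.0675 0.1143] [-3.   2.2 28.3] 24.76
54.8833
orange 89 [0.4967 0.0687 0.1281] maxz 0.1301
orange 117 [ 0.5007 -0.0295  0.1279] maxz 0.1294
56.7583
```

View pics/insB.png

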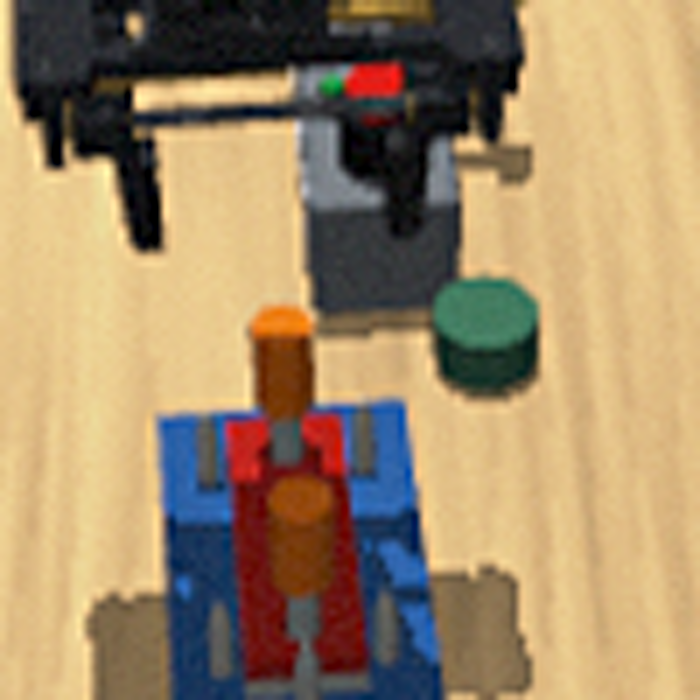

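Both stopped hard at the same height. I'll confirm by tapping each handle top with closed fingers; home means contact at TCP of about 0.155.

Run:
```python
from chkpin import *
arm.grasp(5)
for x,y in((.4978,.0675),(.5015,-.0308)):
    t=arm.get_tcp_pos();arm.move_linear([x,y,.21],velocity=.12)
    arm.move_linear([x,y,.165],velocity=.1)
    c=arm.move_linear([x,y,.148],velocity=.02,threshold=15);print(c,arm.get_tcp_pos(),arm.get_force())
    arm.move_linear([x,y,.21],velocity=.12)
arm.open_jaws()
# lever
P=np.array([.5462,.342]);
k=[.614,.342]
b=bestq([.614,.342,.2],91.1);print(b)
arm.reach([.614,.342,.2],b[1]);print(arm.get_tcp_pos(),arm.get_clock())
p=save("side","lev0",(190,60,320,180),6)
p=save("top","tB",(60,160,315,300),3);pins(p)
w=cloud(p);hsv=cv2.cvtColor(p["img"],cv2.COLOR_BGR2HSV)
```

```text
True [0.49900186 0.06736765 0.1547981 ] [-1.08418932 -1.19467388  9.04097302]
True [ 0.50268383 -0.03110355  0.15482466] [-0.17859244 -1.01611454  8.39779695]
(np.float64(0.8081329306065794), [0.0, -0.009599163462400067, 0.999953926969049, 0.0], array([-0.28993997,  0.92375585, -0.61254357,  1.34616295,  0.55914089,
        1.0447381 ,  0.59491812]))
[0.61464464 0.34007363 0.19983558] 65.6667
orange 123 [ 0.5028 -0.0299  0.1304] maxz 0.131
orange 108 [0.5004 0.0684 0.1305] maxz 0.1315
```

View pics/lev0.png

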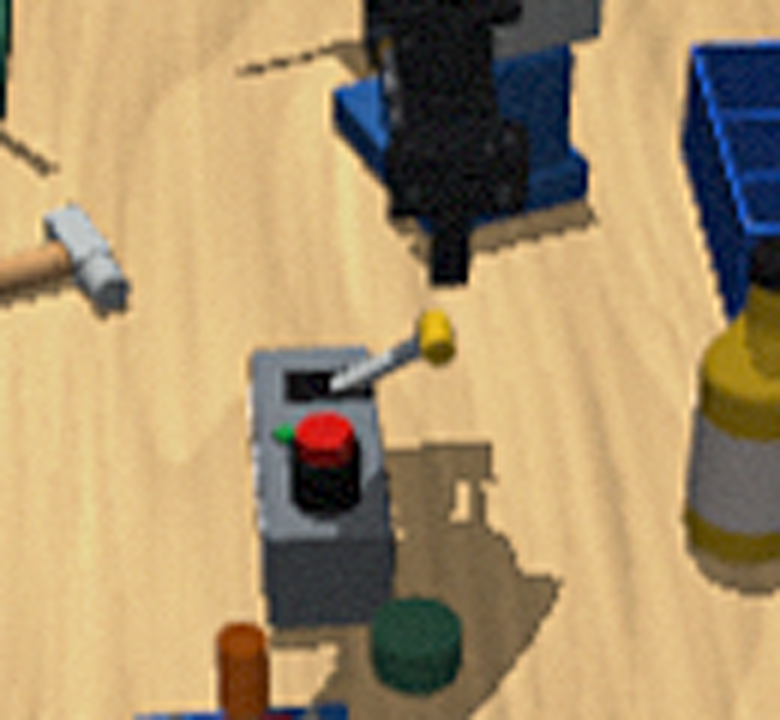

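View pics/tB.png

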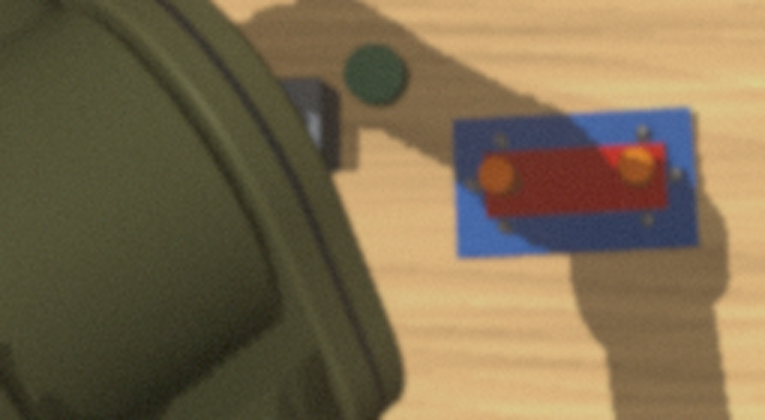

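Both pins tap at 0.1548 and their tops are at 0.130, so both are home. Now pinching the lever knob lightly and following its arc.

Run:
```python
from h import *
P=np.array([.546,.341]); u=np.array([np.cos(np.radians(1.2)),np.sin(np.radians(1.2))])
def tcp(a): # a deg from upright toward +x
    s=np.radians(a);xy=P+u*.08*np.sin(s);return [float(xy[0]),float(xy[1]),float(.06+.08*np.cos(s)+.006)]
t=tcp(60);print(t)
arm.move_linear([t[0],t[1],.13],velocity=.1)
print(arm.move_linear(t,velocity=.05,threshold=6),arm.get_tcp_pos(),arm.get_force(),arm.get_clock())
save("side","lev1",(190,60,320,180),6)
arm.grasp(5);print("grip",arm.get_grip_width()*88,arm.get_force())
```

```text
[0.6152668376081749, 0.34245093341085664, 0.10600000000000001]
False [0.61524975 0.34249044 0.10581976] [ 0.85018564 -0.4301094   0.1915012 ] 67.25
grip 29.44461504041555 [ 0.38906535  4.6798704  -1.20655817]
```

View pics/lev1.png

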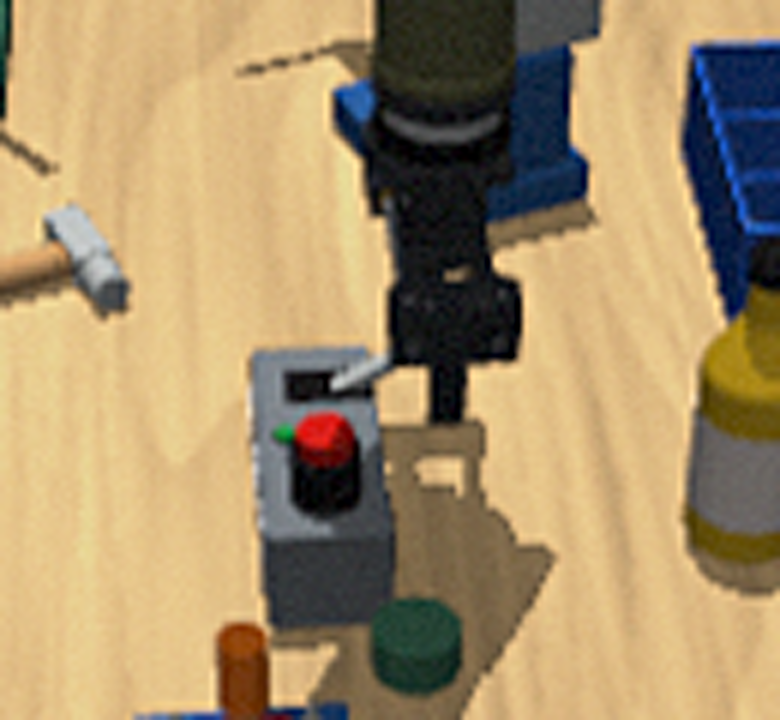

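Run:
```python
from h import *
P=np.array([.546,.341]); u=np.array([np.cos(np.radians(1.2)),np.sin(np.radians(1.2))])
def tcp(a):
    s=np.radians(a);xy=P+u*.08*np.sin(s);return [float(xy[0]),float(xy[1]),float(.06+.08*np.cos(s)+.006)]
for a in range(52,-13,-8):
    arm.move_linear(tcp(a),velocity=.06);print(a,arm.get_tcp_pos().round(3),arm.get_force().round(1),round(arm.get_grip_width()*88,1))
    if np.linalg.norm(arm.get_force())>20: break
print(arm.get_clock())
save("side","lev2",(190,60,320,180),6)
```

```text
52 [0.609 0.344 0.116] [0.3 6.3 0.2] 30.1
44 [0.602 0.344 0.124] [0.9 6.1 0.6] 29.9
36 [0.593 0.344 0.131] [0.7 6.4 0. ] 29.9
28 [0.584 0.344 0.137] [1.3 5.7 2.3] 29.8
20 [0.574 0.344 0.142] [0.5 7.  1.6] 29.5
12 [0.563 0.344 0.145] [-0.1  6.3  1. ] 30.3
4 [0.552 0.343 0.147] [-0.8  6.8  1.4] 29.9
-4 [0.54  0.343 0.146] [-0.1  5.5  0.9] 29.8
-12 [0.53  0.343 0.145] [0.2 5.9 0.9] 29.8
71.2083
```

View pics/lev2.png

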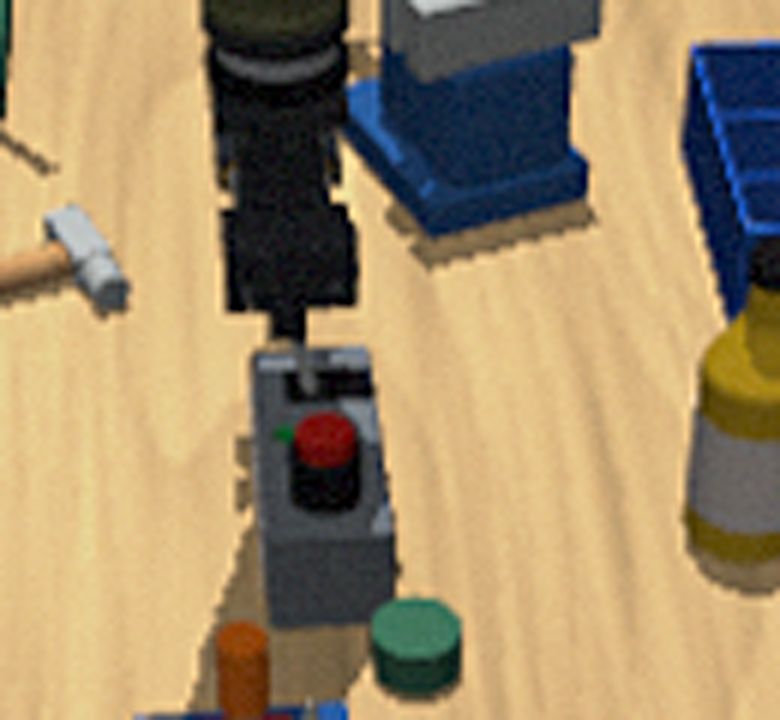

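The lever followed up to its stop (stem at crop 305,375). Releasing, retreating upward and checking.

Run:
```python
from chkpin import *
t=arm.get_tcp_pos();arm.move_linear([.528,.341,t[2]],velocity=.03,threshold=5);print(arm.get_tcp_pos(),arm.get_force())
arm.open_jaws();t=arm.get_tcp_pos();arm.move_linear([t[0],t[1],.25],velocity=.12)
arm.dwell(.3)
b=bestq([.45,-.2,.3],1.9)
arm.reach([.45,-.25,.33],b[1]);arm.dwell(.5);print(arm.get_clock())
p=save("side","fin",None,1.5);pins(p)
w=cloud(p);hsv=cv2.cvtColor(p["img"],cv2.COLOR_BGR2HSV);m=(hsv[...,0]>20)&(hsv[...,0]<32)&(hsv[...,1]>150)&(w[...,0]>.4)&(w[...,0]<.7)&(w[...,1]>.25)&(w[...,1]<.45)&(w[...,2]>.08);print(m.sum(),np.nanmedian(w[m],0))
p=save("top","fint",None,1.5);pins(p)
```

```text
[0.52959587 0.34294201 0.14512307] [ 2.46357723  7.01637252 -2.65353868]
76.45
41 [0.52961112 0.33383982 0.14343055]
orange 124 [ 0.5026 -0.0319  0.1304] maxz 0.1315
orange 108 [0.5004 0.0683 0.1304] maxz 0.1314
```

View pics/fin.png

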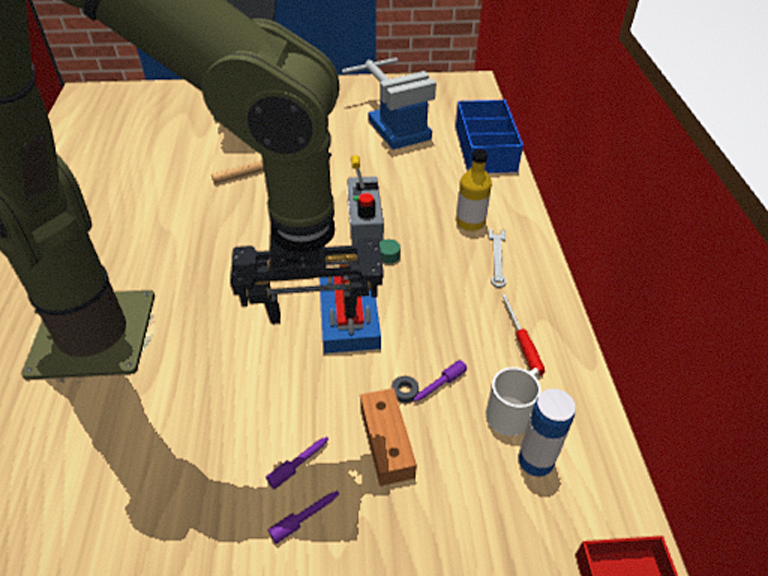

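View pics/fint.png

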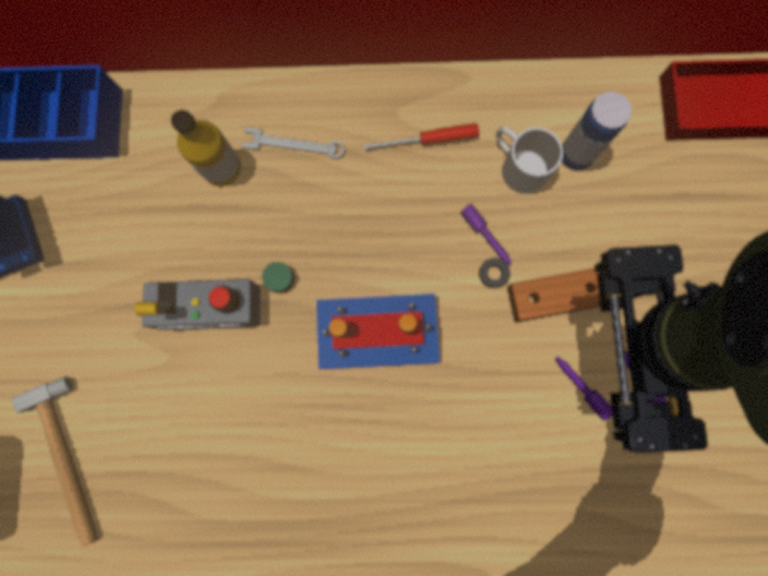

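The lever is up (knob at top view 146,309), both pins are home, the tin, ring and mug are in place, and the arm is clear. Handing in.

Run:
```python
from h import *
print(arm.get_dq().round(3),arm.get_force().round(1)); arm.close_job()
```

```text
[ 0.002 -0.     0.    -0.002  0.     0.     0.002] [-0.7 -0.1  0.9]
the job is handed in; nothing more can be done
```

The drilling fixture is loaded and the job is handed in, at about 76 s of robot time. I pressed the test button and the lever dropped by itself. I stacked the two blanks that were there, the pale one and then the red one, between the posts and pushed both orange pins down to the stop. Only then did I lift the lever back to on, and everything is let go.

**Final checks:**
- **Pins:** both handle tops measured about 0.130 m high. Tapping each with closed fingers gave contact at fingertip height 0.130 m, which matches fully home.
- **Lever:** the knob is at x 0.53, z about 0.145 m, the same as its starting on position.
- **Blanks:** the red plate lay flat, its top at 0.060 m, which is right for two plates, and the fixture's plugs showed through both holes before the pins went in.
- **Other things:** the tin, ring and mug did not move.

**What differed:**
- **Purple pins:** the three purple look-alike pins, which had stood upright, fell over early in the run. I did not see what caused it; the robot had no task near them, and I left them lying.
- **Pale plate:** it measured about 4 mm lower in the grip than expected while it was carried, but it seated normally.
- **Pin 2:** one picture suggested the second pin had slipped in the grip, but it stopped at the same height as the first, so that looks like a measuring error.

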